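# Hang the keyhole caddies and stow the burnishing stones

## Robot

A 6-joint arm with a two-finger parallel gripper is mounted at the origin on the work surface. World frame = base frame: x ahead of the robot, y to its left, z up, the work surface at z = 0. Lengths are in mm, angles in rad, forces in N, time in s.
With the tool pointing down it reaches from about 275 to 750 mm from the base axis. Payload 10.2 kg.
Tool frame: the origin (TCP) lies between the finger pads; the fingertips stand 17 mm ahead of it and the grasp point (between the pads) lies 2 mm behind it; z points along the fingers, y is the line along which they close (so a half turn about z gives the same grasp; the last joint's range is limited). The gripper opens to 85 mm and grips with 20 to 120 N. Pads are 22 mm wide; open, the fingers measure 114 mm over their backs; the gripper's body (76 mm by 85 mm) begins 54 mm behind the grasp point. The pads swing forward as they close: fully open they stand 13 mm farther back than shut.
Start: joints at [-1.338, 0.313, 1.498, -0, 1.331, -0.223], TCP at [231.084, -471.414, 248.294] pointing down, gripper open.
Joint ranges: [-2.94, 2.94], [-0.97, 2.17], [0.19, 2.56], [-1.23, 4.37], [0.02, 3.11], [-2.88, 2.88]. Speed limits (rad/s): [2.39, 2.39, 3.01, 3.14, 3.14, 3.14].

## Interface

Orientations are given as a unit quaternion [w, x, y, z].
In Python, from rig import * gives the robot as it stands.
- The arm moves only by the tool step_arm, never from a script. Its argument "commands" is text: rows parted by semicolons, each of 7 numbers parted by spaces: the opening, from 0 (shut) to 1 (fully open), then the shift along the tool's x, y, z in cm, then the turn, a rotation vector about the tool's x, y, z in rad. In form: hand x y z rx ry rz; .... A call has 1 to 20 rows; each row is the pose to reach, as a shift and turn from the pose commanded when the call began, along the tool's axes at that moment; what a row does not reach only later rows make up. A row lasts 1/12 s, in which the tool goes at most 41.7 mm and 7.16 degrees, less where a joint would pass 70% of its speed; a pose out of reach is approached as far as the arm can. A call with a gripper value outside its range is refused whole. The fingers move at their own pace and stop on an object; "newtons" is the grip in N (left out, the last holds). Time passes only in rows, so rows that repeat a pose let the fingers close. It gives the time, the measured TCP pose, the force, the opening and the grip force at its end, in the units of the state.
- sense(): the state, without advancing time (a new reading comes with each control period).
- capture(name): name is "side" or "top" or "wrist"; returns the picture (480x640x3 uint8, red, green, blue); there is no depth.
- camera_model(name): a dict with "mtx" (3x3 intrinsics, pixels), "eye" and "rotation" of the camera in the world. Camera axes: x right, y down, z forward; pixel columns grow to the right and rows downward; lengths in mm; the calibration is good to about 2 mm. A picture is of the moment at which its call begins: read the wrist's pose just before it. camera_model takes no time and is no camera call; for the wrist camera it gives the pose at the moment of the call.
- finish_job(): hands the job in; it is judged then, once.
Trained networks look in the newest picture that a camera, given by its name, has taken for a name from the list of things; names that differ only in an ending like _2 or _b are one class to them, and where a whole thing is asked for, a point or a joint stands for the part that bears it (a point fixed in the world has none). Each returns a list of dicts, best first, with "score" (0 to 1); they miss things now and then, are a little off and sometimes report something else, mostly with a low value. They report only what shows in the picture. A call takes as long as a camera call. They do not tell look-alikes from the thing itself.
- search_frame(camera, label): "rect" ([centre column, centre row, width, height] in pixels, round what is visible of it).
- trace(camera, label): "mask" (480x640 bool, what is visible of it) and "rect" ([centre column, centre row, width, height] in pixels, round what is visible of it).
- spot_point(camera, label): "xy" ([column, row] in pixels: a listed point, or the origin of a listed thing).
The state is a dict: "time_s": time; "joints": joint angles; "dq": joint speeds; "tau": joint torques, N m; "eef_pos": TCP position; "ee_rot": TCP orientation; "force": force on the tool from outside, world axes, zero at the start; "wrist_torque": the same for the moment, N m; "grip_width": opening from 0.0 (shut) to 1.0 (fully open); "grip_force": force on a finger pad.
Only numpy, scipy, OpenCV 4.12 (cv2) and the standard library are available. Lean on these libraries where they do the work, as an engineer would, in place of code of your own. Each camera call takes 0.05 s, during which the arm holds its last target. There are 200 camera calls.

## Task

Hang both caddies on the screw board, each on one pair of screws (either pair will do): pass the keyholes over the screw heads and slide the caddy down until it hangs fully home. Then lower every burnishing stone on the bench gently, without dropping it, into the hanging caddy of its own colour; never load a caddy that still stands on the bench. Leave the other things on the bench where they are.

Things in the scene. Friction and masses are not known exactly. Their poses are not given: they have to be found in the camera images.
- red_caddy: red sheet-metal caddy, an open box with a keyholed back plate. Origin: centre of its underside; z up; x towards the back plate, y left seen from the front. 119 mm (x) by 154 mm (y); floor, front and sides 4 mm thick, rim at z 50 mm; about 0.26 kg. Holds three stones side by side, at x -12, y -48, 0 and +48 mm. Starts standing empty, open side up; red and blue may swap places
- blue_caddy: blue sheet-metal caddy, an open box with a keyholed back plate. Origin: centre of its underside; z up; x towards the back plate, y left seen from the front. 119 mm (x) by 154 mm (y); floor, front and sides 4 mm thick, rim at z 50 mm; about 0.26 kg. Holds three stones side by side, at x -12, y -48, 0 and +48 mm. Starts standing empty, open side up; red and blue may swap places
- red_tab (a point): middle of the upper part of the grip tab of the red caddy, 57 mm behind and 84 mm above its origin; axes as the caddy's. The tab, 5 mm thick (x) and 44 mm wide (y), rises from the back plate to z 98 mm; take it from above, one finger before and one behind it
- blue_tab (a point): middle of the upper part of the grip tab of the blue caddy, 57 mm behind and 84 mm above its origin; axes as the caddy's. The tab, 5 mm thick (x) and 44 mm wide (y), rises from the back plate to z 98 mm; take it from above, one finger before and one behind it
- red_holes (a point): point midway between the entry holes of the red caddy, in its back plate, 20 mm above its underside. Plate 5 mm thick (x 54.5 to 59.5 mm), 60 mm high. Holes at y -36 and +36 mm, each 27 mm wide and high, corners cut; from each a slot 12 mm wide runs up to 48 mm above the underside
- blue_holes (a point): point midway between the entry holes of the blue caddy, in its back plate, 20 mm above its underside. Plate 5 mm thick (x 54.5 to 59.5 mm), 60 mm high. Holes at y -36 and +36 mm, each 27 mm wide and high, corners cut; from each a slot 12 mm wide runs up to 48 mm above the underside
- red_stone1: red polished burnishing stone, a round-topped pebble standing on a flat weighted foot (35 mm across); 42 mm high, 40 mm across at its widest, which is 14 to 26 mm above the foot; about 0.12 kg, brittle. Origin: centre of the foot, z up. May be absent
- red_stone2: red polished burnishing stone, a round-topped pebble standing on a flat weighted foot (35 mm across); 42 mm high, 40 mm across at its widest, which is 14 to 26 mm above the foot; about 0.12 kg, brittle. Origin: centre of the foot, z up. May be absent
- red_stone3: red polished burnishing stone, a round-topped pebble standing on a flat weighted foot (35 mm across); 42 mm high, 40 mm across at its widest, which is 14 to 26 mm above the foot; about 0.12 kg, brittle. Origin: centre of the foot, z up. May be absent
- blue_stone1: blue polished burnishing stone, a round-topped pebble standing on a flat weighted foot (35 mm across); 42 mm high, 40 mm across at its widest, which is 14 to 26 mm above the foot; about 0.12 kg, brittle. Origin: centre of the foot, z up. May be absent
- blue_stone2: blue polished burnishing stone, a round-topped pebble standing on a flat weighted foot (35 mm across); 42 mm high, 40 mm across at its widest, which is 14 to 26 mm above the foot; about 0.12 kg, brittle. Origin: centre of the foot, z up. May be absent
- board: fixed upright plywood screw board, 380 mm wide (y), 92 mm high, 18 mm thick, with a low foot behind it. Origin: middle of the lower edge of its front face; x into the board, away from the robot; y left seen from the front, which is the robot's side; z up
- screw_row (a point): middle of the row of four fixed screws, on the board's front face, 79 mm above the bench; axes as the board's. Screws at y -133, -61 (right pair), +61, +133 mm (left pair). Shank 8 mm thick; brass head 18 mm across, its back 7.5 mm and its front 11.5 mm out from the board, so a 5 mm plate has 2.5 mm to spare behind it
- bay_left (a point): where the origin (centre of the underside) of a caddy hung fully home lies at the left pair of screws (seen from the front of the board): 60.5 mm before the board's front face, 35 mm above the bench; axes as the board's. A caddy enters over the screw heads 24 mm higher than this and then slides down
- bay_right (a point): where the origin (centre of the underside) of a caddy hung fully home lies at the right pair of screws (seen from the front of the board): 60.5 mm before the board's front face, 35 mm above the bench; axes as the board's. A caddy enters over the screw heads 24 mm higher than this and then slides down
- polish_tin: a flat black shoe-polish tin with a steel lid, 68 mm across and about 30 mm high, standing on the bench; not part of the job, leave it alone
- thread_cone: a yellow cone of thread, 56 mm across and 85 mm high, standing; not part of the job, leave it alone
- hammer: a hammer lying at the far edge; not part of the job, leave it alone
- brush: a brush lying at the near left; not part of the job, leave it alone
- glue_jar: an amber jar, 68 mm across and 85 mm high, standing; not part of the job, leave it alone
- awl: an awl like a screwdriver, lying near the robot; not part of the job, leave it alone
There are look-alikes about, which are no part of the job. Several things look just like the red_caddy: the one meant starts farthest from the robot's base.

How it is judged (in metres and radians):
On the way:
1. both caddies hang fully home, each on a pair of screws (((x of red_caddy in the frame of bay_left between -0.01 and 0.01 m and y of red_caddy in the frame of bay_left between -0.008 and 0.008 m and z of red_caddy in the frame of bay_left between -0.005 and 0.007 m and angle between red_caddy's own z axis and vertical below 0.15 rad) or (x of red_caddy in the frame of bay_right between -0.01 and 0.01 m and y of red_caddy in the frame of bay_right between -0.008 and 0.008 m and z of red_caddy in the frame of bay_right between -0.005 and 0.007 m and angle between red_caddy's own z axis and vertical below 0.15 rad)) and ((x of blue_caddy in the frame of bay_left between -0.01 and 0.01 m and y of blue_caddy in the frame of bay_left between -0.008 and 0.008 m and z of blue_caddy in the frame of bay_left between -0.005 and 0.007 m and angle between blue_caddy's own z axis and vertical below 0.15 rad) or (x of blue_caddy in the frame of bay_right between -0.01 and 0.01 m and y of blue_caddy in the frame of bay_right between -0.008 and 0.008 m and z of blue_caddy in the frame of bay_right between -0.005 and 0.007 m and angle between blue_caddy's own z axis and vertical below 0.15 rad))), for 0.3 s.
At the end, for the whole second after the job is handed in: Both caddies hang at a pair of screws, their origin within 10 mm (x), 8 mm (y) and -5 to +7 mm (z) of the bay point and upright within 0.15 rad; every stone present lies inside the caddy of its own colour, its foot less than 45 mm above the caddy's underside; all at rest (all of step 1 and x of red_stone1 in the frame of red_caddy between -0.057 and 0.056 m and y of red_stone1 in the frame of red_caddy between -0.075 and 0.075 m and z of red_stone1 in the frame of red_caddy between -0.002 and 0.045 m and x of red_stone2 in the frame of red_caddy between -0.057 and 0.056 m and y of red_stone2 in the frame of red_caddy between -0.075 and 0.075 m and z of red_stone2 in the frame of red_caddy between -0.002 and 0.045 m and x of red_stone3 in the frame of red_caddy between -0.057 and 0.056 m and y of red_stone3 in the frame of red_caddy between -0.075 and 0.075 m and z of red_stone3 in the frame of red_caddy between -0.002 and 0.045 m and x of blue_stone1 in the frame of blue_caddy between -0.057 and 0.056 m and y of blue_stone1 in the frame of blue_caddy between -0.075 and 0.075 m and z of blue_stone1 in the frame of blue_caddy between -0.002 and 0.045 m and x of blue_stone2 in the frame of blue_caddy between -0.057 and 0.056 m and y of blue_stone2 in the frame of blue_caddy between -0.075 and 0.075 m and z of blue_stone2 in the frame of blue_caddy between -0.002 and 0.045 m and linear speed of each of red_stone1, red_stone2, red_stone3, blue_stone1, blue_stone2, red_caddy, blue_caddy below 0.02 m/s); the robot touches nothing.
It fails at once if a stone is dropped: it falls inside a caddy at more than 0.5 m/s (a fall of more than about 25 mm) ((x of red_stone1 in the frame of red_caddy between -0.05 and 0.05 m and y of red_stone1 in the frame of red_caddy between -0.072 and 0.072 m and z of red_stone1 in the frame of red_caddy between 0.01 and 0.08 m and linear speed of red_stone1 above 0.5 m/s) or (x of red_stone1 in the frame of blue_caddy between -0.05 and 0.05 m and y of red_stone1 in the frame of blue_caddy between -0.072 and 0.072 m and z of red_stone1 in the frame of blue_caddy between 0.01 and 0.08 m and linear speed of red_stone1 above 0.5 m/s) or (x of red_stone2 in the frame of red_caddy between -0.05 and 0.05 m and y of red_stone2 in the frame of red_caddy between -0.072 and 0.072 m and z of red_stone2 in the frame of red_caddy between 0.01 and 0.08 m and linear speed of red_stone2 above 0.5 m/s) or (x of red_stone2 in the frame of blue_caddy between -0.05 and 0.05 m and y of red_stone2 in the frame of blue_caddy between -0.072 and 0.072 m and z of red_stone2 in the frame of blue_caddy between 0.01 and 0.08 m and linear speed of red_stone2 above 0.5 m/s) or (x of red_stone3 in the frame of red_caddy between -0.05 and 0.05 m and y of red_stone3 in the frame of red_caddy between -0.072 and 0.072 m and z of red_stone3 in the frame of red_caddy between 0.01 and 0.08 m and linear speed of red_stone3 above 0.5 m/s) or (x of red_stone3 in the frame of blue_caddy between -0.05 and 0.05 m and y of red_stone3 in the frame of blue_caddy between -0.072 and 0.072 m and z of red_stone3 in the frame of blue_caddy between 0.01 and 0.08 m and linear speed of red_stone3 above 0.5 m/s) or (x of blue_stone1 in the frame of red_caddy between -0.05 and 0.05 m and y of blue_stone1 in the frame of red_caddy between -0.072 and 0.072 m and z of blue_stone1 in the frame of red_caddy between 0.01 and 0.08 m and linear speed of blue_stone1 above 0.5 m/s) or (x of blue_stone1 in the frame of blue_caddy between -0.05 and 0.05 m and y of blue_stone1 in the frame of blue_caddy between -0.072 and 0.072 m and z of blue_stone1 in the frame of blue_caddy between 0.01 and 0.08 m and linear speed of blue_stone1 above 0.5 m/s) or (x of blue_stone2 in the frame of red_caddy between -0.05 and 0.05 m and y of blue_stone2 in the frame of red_caddy between -0.072 and 0.072 m and z of blue_stone2 in the frame of red_caddy between 0.01 and 0.08 m and linear speed of blue_stone2 above 0.5 m/s) or (x of blue_stone2 in the frame of blue_caddy between -0.05 and 0.05 m and y of blue_stone2 in the frame of blue_caddy between -0.072 and 0.072 m and z of blue_stone2 in the frame of blue_caddy between 0.01 and 0.08 m and linear speed of blue_stone2 above 0.5 m/s)).
It fails at once if a stone is pressed hard: a contact of more than 20 N between a stone and a caddy (contact force between any of red_stone1, red_stone2, red_stone3, blue_stone1, blue_stone2 and red_caddy above 20 N or contact force between any of red_stone1, red_stone2, red_stone3, blue_stone1, blue_stone2 and blue_caddy above 20 N).
It fails at once if a stone is put into a caddy that still stands on the bench ((x of red_stone1 in the frame of red_caddy between -0.05 and 0.05 m and y of red_stone1 in the frame of red_caddy between -0.072 and 0.072 m and height (world z) of red_stone1 between 0.0025 and 0.03 m) or (x of red_stone1 in the frame of blue_caddy between -0.05 and 0.05 m and y of red_stone1 in the frame of blue_caddy between -0.072 and 0.072 m and height (world z) of red_stone1 between 0.0025 and 0.03 m) or (x of red_stone2 in the frame of red_caddy between -0.05 and 0.05 m and y of red_stone2 in the frame of red_caddy between -0.072 and 0.072 m and height (world z) of red_stone2 between 0.0025 and 0.03 m) or (x of red_stone2 in the frame of blue_caddy between -0.05 and 0.05 m and y of red_stone2 in the frame of blue_caddy between -0.072 and 0.072 m and height (world z) of red_stone2 between 0.0025 and 0.03 m) or (x of red_stone3 in the frame of red_caddy between -0.05 and 0.05 m and y of red_stone3 in the frame of red_caddy between -0.072 and 0.072 m and height (world z) of red_stone3 between 0.0025 and 0.03 m) or (x of red_stone3 in the frame of blue_caddy between -0.05 and 0.05 m and y of red_stone3 in the frame of blue_caddy between -0.072 and 0.072 m and height (world z) of red_stone3 between 0.0025 and 0.03 m) or (x of blue_stone1 in the frame of red_caddy between -0.05 and 0.05 m and y of blue_stone1 in the frame of red_caddy between -0.072 and 0.072 m and height (world z) of blue_stone1 between 0.0025 and 0.03 m) or (x of blue_stone1 in the frame of blue_caddy between -0.05 and 0.05 m and y of blue_stone1 in the frame of blue_caddy between -0.072 and 0.072 m and height (world z) of blue_stone1 between 0.0025 and 0.03 m) or (x of blue_stone2 in the frame of red_caddy between -0.05 and 0.05 m and y of blue_stone2 in the frame of red_caddy between -0.072 and 0.072 m and height (world z) of blue_stone2 between 0.0025 and 0.03 m) or (x of blue_stone2 in the frame of blue_caddy between -0.05 and 0.05 m and y of blue_stone2 in the frame of blue_caddy between -0.072 and 0.072 m and height (world z) of blue_stone2 between 0.0025 and 0.03 m)).
It fails at once if another thing on the bench is displaced by more than 50 mm (distance of any of polish_tin, thread_cone, hammer, brush, glue_jar, awl from where it was at the start of the episode above 0.05 m).
Of red_stone1, red_stone2, red_stone3, blue_stone1, blue_stone2 only 3 to 5 are there at a start; the rules pass over those that are not, and their reading is None.
At some moment in a run one of red_stone1, red_stone2, red_stone3, blue_stone1, blue_stone2 may be knocked a few centimetres aside while the robot is not near it.
It also fails if it takes over 210 s, if anything falls off the work surface, if the arm or the gripper's body presses on something with over 40 N, if the wrist force passes 120 N, or if a joint passes its speed limit or range.

## Working session

There is one attempt and no reset: what is moved stays moved. The work goes in short steps, Python scripts to look and compute and a tool call to move; the robot and the scene stay as the last step left them, time stands still between calls to the robot, and variables do not carry over. Pictures are saved under pics/ and viewed, at most 14 in all, crops included, and the job is handed in when it is done.

Besides the shell and the picture viewer there is one more tool, called after ">>>" as name(argument=value, ...) on one line, values as JSON. step_arm: Moves the arm, as the interface text tells. Its arguments: {"type":"object","properties":{"commands":{"type":"string"},"newtons":{"type":"number"}},"required":["commands"]}

```bash
mkdir -p pics; ls
cat > h.py <<'E'
from rig import *
import numpy as np, cv2
from scipy.spatial.transform import Rotation as R
def cap(n,f):
    im=capture(n); cv2.imwrite(f'pics/{f}.png',im[:,:,::-1]); return im
def ray(cam,px,z):
    m=camera_model(cam); d=np.array(m["rotation"])@np.linalg.inv(np.array(m["mtx"]))@np.array([px[0],px[1],1.])
    e=np.array(m["eye"]); return e+d*(z-e[2])/d[2]
def pix(cam,P):
    m=camera_model(cam); c=np.array(m["rotation"]).T@(np.array(P,float)-np.array(m["eye"])); u=np.array(m["mtx"])@c; return u[:2]/u[2]
def tool(P):
    "world point -> shift in tool axes, cm"
    s=sense(); q=s["ee_rot"]; r=R.from_quat([q[1],q[2],q[3],q[0]])
    return r.inv().apply(np.array(P)-np.array(s["eef_pos"]))/10
def yaw():
    q=sense()["ee_rot"]; M=R.from_quat([q[1],q[2],q[3],q[0]]).as_matrix(); return M
E
python3 - <<'E'
from h import *
np.set_printoptions(precision=2,suppress=True)
for c in ("top","side"):
    cap(c,c+"0"); m=camera_model(c); print(c,m["eye"],np.array(m["rotation"])[:,2])
    for l in ("red_caddy","blue_caddy","red_stone1","blue_stone1","board"):
        for d in search_frame(c,l): print(l,round(d["score"],2),np.array(d["rect"]).round())
    for l in ("red_tab","blue_tab","red_holes","screw_row","bay_left","bay_right"):
        for d in spot_point(c,l): print(l,round(d["score"],2),np.array(d["xy"]).round(1))
print(yaw(),sense())
E
```

```text
picsTraceback (most recent call last):
  File "<stdin>", line 4, in <module>
IndexError: too many indices for array: array is 1-dimensional, but 2 were indexed
```

```bash
sed -i 's/np.array(m\["rotation"\])/rot(m["rotation"])/' h.py
cat >> h.py <<'E'
def rot(q):
    q=np.array(q,float); return q if q.shape==(3,3) else R.from_quat(np.roll(q,-1)).as_matrix()
np.set_printoptions(precision=2,suppress=True)
E
python3 - <<'E'
from h import *
for c in ("top","side"):
    cap(c,c+"0"); m=camera_model(c); print(c,m["rotation"],m["eye"],rot(m["rotation"])[:,2])
    for l in ("red_caddy","blue_caddy","red_stone1","blue_stone1","board"):
        for d in search_frame(c,l): print(l,round(d["score"],2),np.array(d["rect"]).round())
    for l in ("red_tab","blue_tab","red_holes","screw_row","bay_left","bay_right"):
        for d in spot_point(c,l): print(l,round(d["score"],2),np.array(d["xy"]).round(1))
print(yaw(),sense())
E
```

```text
top [-0.08  0.71 -0.69  0.06] [ 264.24  -78.33 1382.4 ] [ 0.19  0.02 -0.98]
red_caddy 0.67 [477. 343.  72.  50.]
blue_caddy 0.79 [440. 249.  80.  77.]
red_stone1 0.49 [388. 295.  19.  14.]
red_stone1 0.28 [174. 219. 112. 140.]
blue_stone1 0.74 [308. 271.  13.  15.]
blue_stone1 0.73 [271. 289.  14.  15.]
board 0.66 [171. 216. 114. 137.]
board 0.63 [336. 228.  71.  58.]
red_tab 0.78 [339.6 202.3]
red_tab 0.72 [454.  348.8]
red_tab 0.52 [423.2 171.4]
blue_tab 0.59 [459.7 231. ]
red_holes 0.85 [452.5 348.5]
red_holes 0.79 [340.9 208.3]
red_holes 0.53 [338.2 199.6]
screw_row 0.74 [181.9 221.4]
screw_row 0.48 [273.2 288.8]
side [-0.39  0.83 -0.36  0.17] [-133.08 -659.82  797.42] [ 0.57  0.52 -0.64]
red_caddy 0.94 [337. 262.  58.  51.]
red_caddy 0.74 [386. 431. 119.  95.]
red_caddy 0.69 [238. 181.  65.  39.]
blue_caddy 0.91 [437. 327.  67.  71.]
red_stone1 0.97 [347. 327.  22.  23.]
blue_stone1 0.86 [293. 262.  17.  23.]
blue_stone1 0.57 [250. 255.  16.  24.]
blue_stone1 0.57 [238. 182.  62.  39.]
board 0.88 [236. 181.  60.  34.]
red_tab 0.81 [367.4 393.5]
blue_tab 0.59 [463.1 306.6]
red_holes 0.75 [366.4 417.3]
screw_row 0.67 [240.7 166.8]
screw_row 0.23 [203.3 246.8]
bay_left 0.62 [204.9 199.4]
[[ 0.9   0.44  0.  ]
 [ 0.44 -0.9  -0.  ]
 [ 0.    0.   -1.  ]] {'time_s': 1.25, 'joints': array([-1.34,  0.31,  1.5 ,  0.  ,  1.33, -0.22]), 'dq': array([ 0., -0.,  0., -0.,  0., -0.]), 'tau': array([  0.  , -41.22, -25.99,  -0.  ,   0.  ,  -0.  ]), 'eef_pos': array([ 231.07, -471.42,  248.3 ]), 'ee_rot': array([0.  , 0.97, 0.23, 0.  ]), 'force': array([-0.37, -1.01,  0.33]), 'wrist_torque': array([0.  , 0.02, 0.01]), 'grip_force': 0.0, 'grip_width': 1.0020007865606682}
```

View pics/top0.png

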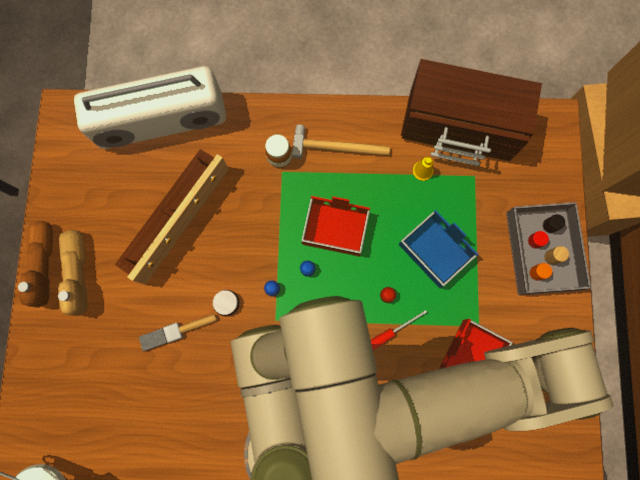

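View pics/side0.png

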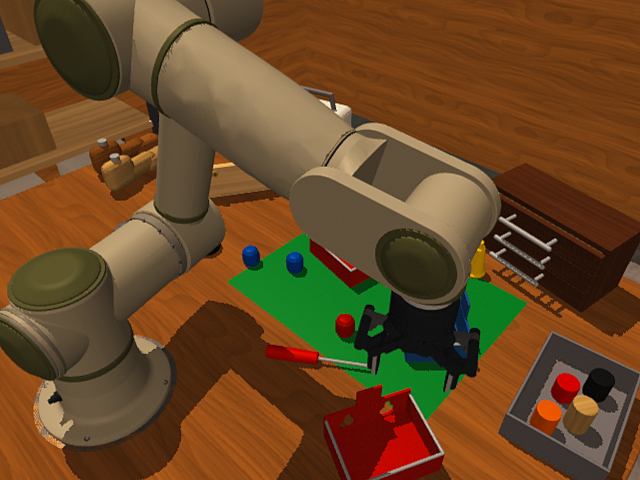

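```bash
python3 - <<'E'
from h import *
for n,p,z in [("redA",(338,225),40),("redB",(475,343),40),("blue",(440,249),40),("bs",(308,269),25),("bs",(272,288.5),25),("rs",(388.5,295),25),("board1",(219,158),92),("board2",(135,275),92),("screwrow",(181.9,221.4),79),("jar",(278,150),85),("cone",(424,168),50),("tin",(225,302),30),("brush",(180,333),10),("redtabA",(339.6,202.3),84),("bluetab",(459.7,231),84)]:
    P=ray("top",p,z); print(n,P,np.hypot(*P[:2]), pix("side",P))
m=camera_model("wrist");print(m["eye"],rot(m["rotation"]),m["mtx"])
E
python3 -c "
import cv2;a=cv2.imread('pics/top0.png')
b=cv2.resize(a[140:320,110:310],None,fx=4,fy=3.3*4/3.3,interpolation=2)[:600];c=cv2.resize(a[160:310,290:490],None,fx=4,fy=4,interpolation=2)
cv2.imwrite('pics/b.png',cv2.resize(a[140:290,110:310],None,fx=4,fy=4,interpolation=2));cv2.imwrite('pics/c.png',c)"
```

```text
redA [565.58 -96.39  40.  ] 573.7351712683595 [352.09 246.63]
redB [ 277.15 -439.33   40.  ] 519.4385039433113 [396.15 424.27]
blue [ 509.61 -357.01   40.  ] 622.2195410612594 [434.15 319.11]
bs [451.4  -22.26  25.  ] 451.94620027866216 [293.82 260.85]
bs [398.81  67.93  25.  ] 404.5548994956581 [249.77 253.89]
rs [ 390.48 -228.51   25.  ] 452.43045685040727 [344.56 323.65]
board1 [721.15 211.27  92.  ] 751.4565280940983 [304.28 154.46]
board2 [415.97 398.15  92.  ] 575.8138709755676 [168.17 172.58]
screwrow [556.18 297.05  79.  ] 630.5396196131724 [236.85 170.38]
jar [748.6   62.36  85.  ] 751.1957247965755 [352.51 173.1 ]
cone [ 720.9  -316.48   50.  ] 787.3138761999587 [472.91 254.44]
tin [360.82 185.06  30.  ] 405.5107579274011 [204.74 237.53]
brush [280.48 298.97  10.  ] 409.94037345074366 [149.94 238.68]
redtabA [614.19 -98.51  84.  ] 622.044552406959 [367.46 222.35]
bluetab [ 548.1  -397.04   84.  ] 676.7983291188577 [466.39 303.37]
[ 302.69 -435.2   375.35] [[ 0.44 -0.85 -0.28]
 [-0.9  -0.42 -0.14]
 [-0.    0.31 -0.95]] [[427.97   0.   317.  ]
 [  0.   427.97 237.43]
 [  0.     0.     1.  ]]
```

View pics/c.png

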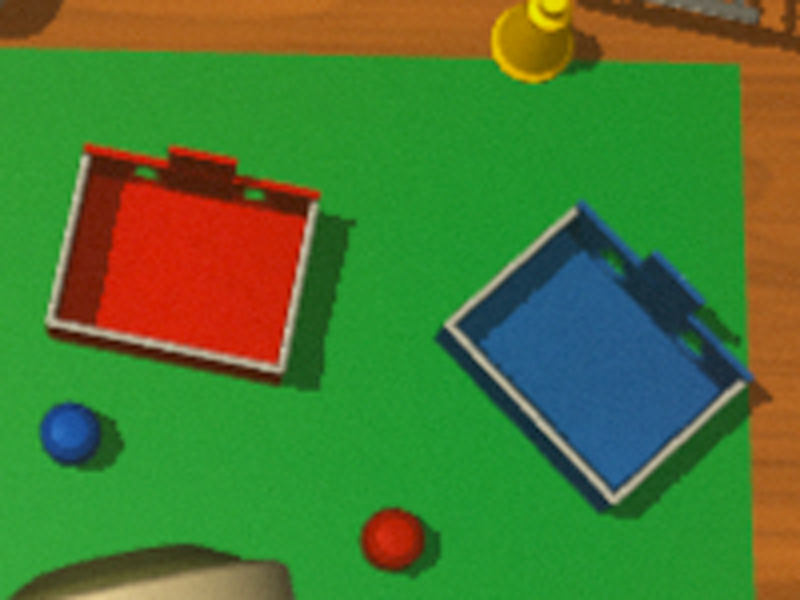

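View pics/b.png

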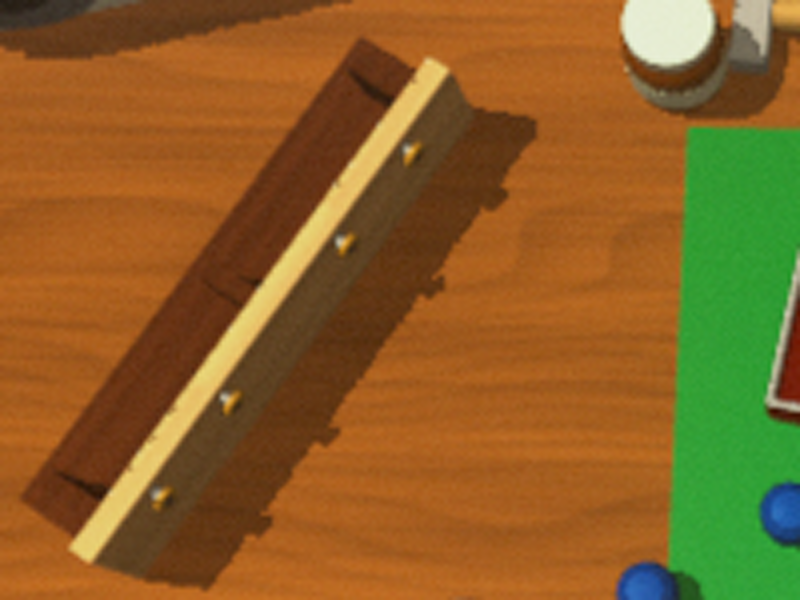

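Candidates for red_caddy: A at top pixel (338,225), 574 mm from the base, and B at (475,343), 519 mm. A is the farthest, so A is meant; the enlarged crop shows it plainly, empty, tab upper right. The board crop shows four brass screws facing the robot, at top px (213,178), (196,201), (167,240) and (150,264).

```bash
cat >> h.py <<'E'
from scipy.optimize import least_squares
def fit(cam,model,px,x0):
    "planar pose (x,y,yaw) of model points (own frame, base z 0) from their pixels"
    model=np.array(model,float); px=np.array(px,float)
    def f(p):
        c,s=np.cos(p[2]),np.sin(p[2]); W=np.c_[p[0]+c*model[:,0]-s*model[:,1],p[1]+s*model[:,0]+c*model[:,1],model[:,2]]
        return (np.array([pix(cam,w) for w in W])-px).ravel()
    r=least_squares(f,x0,x_scale=[10,10,.1]); return r.x,np.abs(r.fun).max()
RIM=[(59.5,77,60),(59.5,-77,60),(-59.5,77,50),(-59.5,-77,50)]
E
python3 - <<'E'
from h import *
o=np.array([290,160])
print(fit("top",RIM,np.array([(85,147),(320,192),(48,326),(284,373)])/4+o,[565,-96,-.2]))
print(fit("top",RIM,np.array([(581,204),(751,378),(445,326),(614,501)])/4+o,[510,-357,-.8]))
S=[(-10,y,79) for y in (-133,-61,61,133)]
b=fit("top",S,np.array([(413,153),(346,243),(231,400),(162,496)])/4+np.array([110,140]),[568,305,1.02]); print(b)
print(tool((590,-100,300)))
E
```

```text
(array([562.74, -91.05,  -0.17]), np.float64(0.3921145393200618))
(array([ 509.83, -352.1 ,   -0.81]), np.float64(1.2784971789521364))
(array([564.19, 304.77,   1.01]), np.float64(0.16579774538971037))
[ 48.58 -17.55  -5.17]
```

>>> step_arm(commands="1 48.6 -17.6 -5 0 0 -0.9;1 48.6 -17.6 -5 0 0 -0.9;1 48.6 -17.6 -5 0 0 -0.9;1 48.6 -17.6 -5 0 0 -0.9;1 48.6 -17.6 -5 0 0 -0.9;1 48.6 -17.6 -5 0 0 -0.9;1 48.6 -17.6 -5 0 0 -0.9;1 48.6 -17.6 -5 0 0 -0.9;1 48.6 -17.6 -5 0 0 -0.9;1 48.6 -17.6 -5 0 0 -0.9;1 48.6 -17.6 -5 0 0 -0.9;1 48.6 -17.6 -5 0 0 -0.9;1 48.6 -17.6 -5 0 0 -0.9;1 48.6 -17.6 -5 0 0 -0.9;1 48.6 -17.6 -5 0 0 -0.9;1 48.6 -17.6 -5 0 0 -0.9;1 48.6 -17.6 -5 0 0 -0.9;1 48.6 -17.6 -5 0 0 -0.9")

```text
time_s: 2.75
eef_pos: [589.5, -100.4, 298.4]
ee_rot: [0.0, 0.779, 0.627, -0.0]
force: [0.6, -0.2, -0.4]
grip_width: 0.999
grip_force: 0.0
```

Now a wrist look and the side view, and top for hidden stones.

Run:
```python
from h import *
for c in ("wrist","top","side"):
    cap(c,c+"1")
    for l in ("red_stone1","blue_stone1","red_tab","red_holes"):
        for d in spot_point(c,l): print(c,l,round(d["score"],2),np.array(d["xy"]).round(1))
a=cv2.imread("pics/side1.png");b=cv2.imread("pics/wrist1.png");t=cv2.imread("pics/top1.png")
cv2.imwrite("pics/m1.png",np.vstack([cv2.resize(np.hstack([a,t]),(800,300)),cv2.resize(b[60:300,0:640],(800,300))]))
p=fit("wrist",[(57,22,98),(57,-22,98)],[(0,0),(0,0)],[562,-91,-.17]) if 0 else 0
for m in RIM: 
    c,s=np.cos(-.17),np.sin(-.17); print(pix("wrist",(562.7+c*m[0]-s*m[1],-91+s*m[0]+c*m[1],m[2])))
```

```text
wrist red_stone1 0.63 [167. 326.]
wrist red_stone1 0.18 [480.4 342.9]
wrist blue_stone1 0.82 [160.8 127. ]
wrist blue_stone1 0.69 [73.4 43.1]
wrist blue_stone1 0.55 [520.6 139.4]
wrist red_tab 0.8 [354.5 191. ]
wrist red_holes 0.58 [347.1 175.2]
wrist red_holes 0.46 [170.9 326.3]
top red_stone1 0.75 [385.4 295.6]
top red_stone1 0.43 [185.2 221. ]
top red_stone1 0.37 [280.2 159.1]
top red_tab 0.48 [278.4 157.8]
top red_holes 0.64 [451.5 347.8]
side red_stone1 0.64 [345.6 331.2]
side blue_stone1 0.71 [250.8 256.7]
side red_tab 0.66 [368.1 389.6]
side red_tab 0.63 [369.4 222.6]
side red_holes 0.79 [369.9 244.3]
side red_holes 0.58 [372.9 220.8]
side red_holes 0.57 [367.8 416.1]
side red_holes 0.17 [151.9 242.1]
[351.3   96.15]
[354.74 271.82]
[208.17 103.  ]
[228.35 273.02]
```

View pics/wrist1.png

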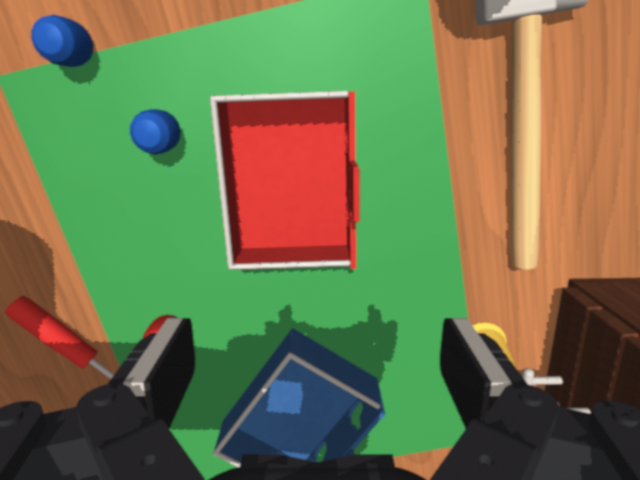

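View pics/m1.png

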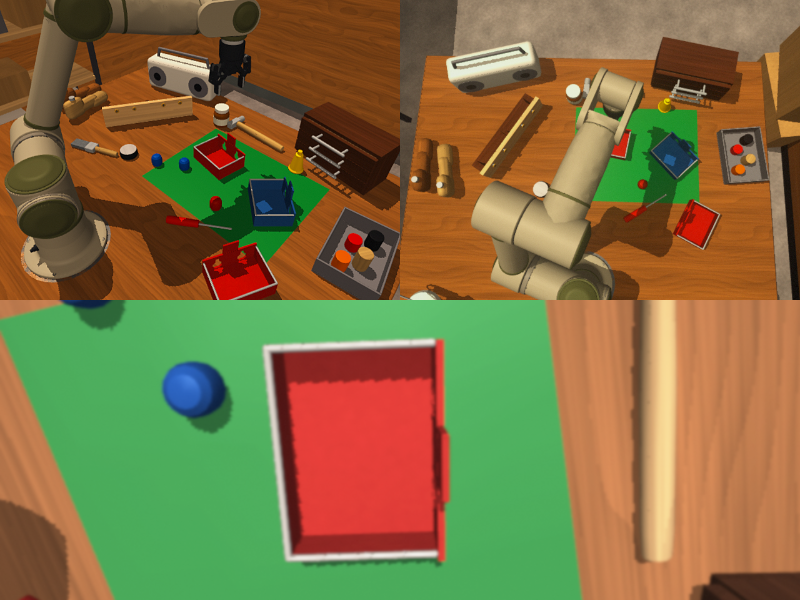

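Wrist view: red caddy rim corners at (352,93), (354,269), (213,99), (230,267), tab edge at (357,165–221). Side and top show just 3 stones: two blue and one red.

```bash
cat >> h.py <<'E'
def w(p,m):
    c,s=np.cos(p[2]),np.sin(p[2]); return np.array([p[0]+c*m[0]-s*m[1],p[1]+s*m[0]+c*m[1],m[2]])
E
python3 - <<'E'
from h import *
M=RIM+[(59.5,22,98),(59.5,-22,98)]
p,e=fit("wrist",M,[(353.5,92),(355,269),(213,97.5),(230,267.5),(358.5,165),(359,221)],[562,-91,-.17]);print(p,e)
for m in M: print(pix("wrist",w(p,m)))
T=w(p,(57,0,84)); print(T); M=yaw(); print(np.arctan2(M[1,1],M[0,1]))
print(tool(T+[0,0,-2+70]),tool(T-[0,0,2]))
E
```

```text
[565.32 -87.04  -0.18] 2.367255866888854
[354.52  91.11]
[355.91 267.99]
[210.63  96.65]
[228.99 268.14]
[359.26 166.48]
[359.53 221.89]
[621.4  -97.24  84.  ]
-0.21492159366431188
[ 0.88  3.02 14.63] [ 0.89  3.02 21.63]
```

>>> step_arm(commands="0.5 0.75 2.95 14 0 0 -0.035;0.5 0.75 2.95 14 0 0 -0.035;0.5 0.75 2.95 14 0 0 -0.035;0.5 0.75 2.95 14 0 0 -0.035;0.5 0.75 2.95 17 0 0 -0.035;0.5 0.75 2.95 19.5 0 0 -0.035;0.5 0.75 2.95 21.5 0 0 -0.035;0.5 0.75 2.95 21.5 0 0 -0.035;0 0.75 2.95 21.5 0 0 -0.035;0 0.75 2.95 21.5 0 0 -0.035;0 0.75 2.95 21.5 0 0 -0.035;0 0.75 2.95 21.5 0 0 -0.035;0 0.75 2.95 21.5 0 0 -0.035;0 0.75 2.95 21.5 0 0 -0.035;0 0.75 2.95 21.5 0 0 -0.035;0 0.75 2.95 21.5 0 0 -0.035", newtons=80)

```text
time_s: 4.83
eef_pos: [621.2, -98.7, 85.3]
ee_rot: [0.001, 0.768, 0.641, 0.001]
force: [-0.6, 0.8, 7.7]
grip_width: 0.043
grip_force: 79.5
```

Run:
```python
from h import *
a=cv2.imread("pics/side1.png");cv2.imwrite("pics/sb.png",cv2.resize(a[140:210,150:320],(800,330),interpolation=cv2.INTER_CUBIC))
b=[564.19,304.77,1.01]
for y in (-133,-61,61,133): print(pix("side",w(b,(-10,y,79))))
print(pix("side",w(b,(0,0,79))))
```

```text
[287.52 163.64]
[260.87 167.1 ]
[214.37 173.14]
[186.1  176.81]
[237.35 168.14]
```

View pics/sb.png

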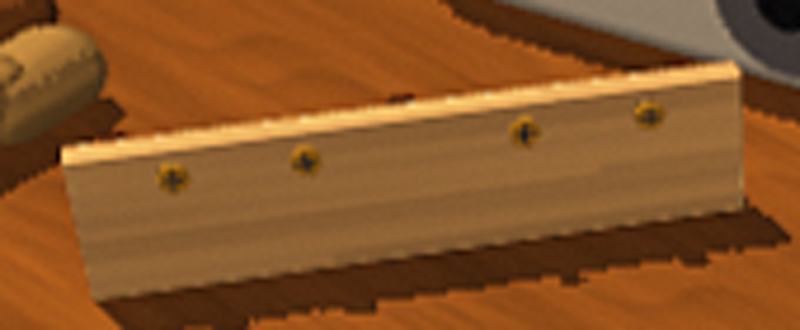

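>>> step_arm(commands="0 0 0 -1.5 0 0 0;0 0 0 -3 0 0 0;0 0 0 -5 0 0 0;0 0 0 -7 0 0 0;0 0 0 -9 0 0 0;0 0 0 -10 0 0 0;0 0 0 -10 0 0 0;0 0 0 -10 0 0 0")

```text
time_s: 5.5
eef_pos: [620.3, -98.4, 182.8]
ee_rot: [-0.0, 0.768, 0.641, -0.0]
force: [-0.2, -0.0, -2.9]
grip_width: 0.045
grip_force: 78.6
```

Run:
```python
from h import *
S=[(-11,y,79) for y in (-133,-61,61,133)]
ps=np.array([(649,114),(525,131),(306,160),(173,178)])/np.array([800/170,330/70])+[150,140]
f1=fit("side",S,ps,[564,304,1.01]);print(f1)
b=np.mean([f1[0],[564.19,304.77,1.01]],axis=0);print(b)
s=sense();cap("wrist","w2")
a=cv2.imread("pics/w2.png"); hsv=cv2.cvtColor(a,cv2.COLOR_BGR2HSV)
tr=trace("wrist","red_caddy")[:2]
for t in tr: print(t["score"],t["rect"])
cv2.imwrite("pics/w2c.png",a)
T=w(b,(-60.5+57,-97,0)); print("tab home",T)
```

```text
(array([563.48, 301.7 ,   1.02]), np.float64(0.23602233976049547))
[563.84 303.24   1.01]
0.73 [162.0, 282.1, 324.0, 354.6]
tab home [644.33 248.99   0.  ]
```

View pics/w2.png

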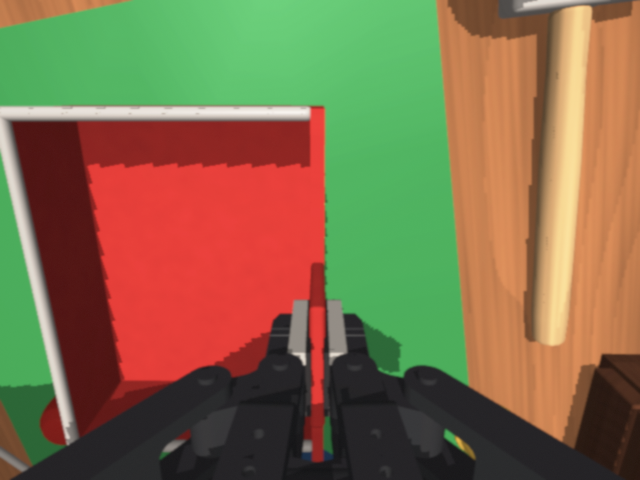

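Run:
```python
from h import *
for px,z in [((325,106.5),60),((317,263),98),((0,107),50),((311,121),50)]:
    print(tool(ray("wrist",px,z+97.5))*10)
M=yaw(); psi=np.arctan2(M[1,1],M[0,1]); print(psi)
b=[563.84,303.24,1.0125]
for d in (60,35):
    T=w(b,(-3.5-d,-97,185)); print(T,tool(T))
```

```text
[78.03  2.43 24.24]
[ 36.24  -0.29 -13.77]
[  77.72 -114.79   34.53]
[72.8  -2.46 34.25]
-0.18006216721861765
[612.47 198.   185.  ] [29.01 -6.04 -0.3 ]
[625.72 219.2  185.  ] [31.34 -5.11 -0.3 ]
```

>>> step_arm(commands="0 1 -0.2 -0.5 0 0 -0.04;0 3 -0.6 -1 0 0 -0.12;0 5 -1 -1.5 0 0 -0.2;0 7.2 -1.5 -1.5 0 0 -0.3;0 9.4 -2 -1.5 0 0 -0.39;0 11.6 -2.4 -1.5 0 0 -0.48;0 13.8 -2.9 -1.5 0 0 -0.57;0 16 -3.4 -1.5 0 0 -0.66;0 18.2 -3.8 -1.5 0 0 -0.75;0 20.4 -4.3 -1.5 0 0 -0.84;0 22.6 -4.7 -1.5 0 0 -0.93;0 24.8 -5.2 -1.5 0 0 -1.02;0 26.6 -5.6 -1.5 0 0 -1.1;0 28.2 -5.9 -1.5 0 0 -1.16;0 29 -6 -1.5 0 0 -1.19;0 29 -6 -1.5 0 0 -1.19;0 29 -6 -1.5 0 0 -1.19;0 29 -6 -1.5 0 0 -1.19")

```text
time_s: 7.1
eef_pos: [613.3, 196.8, 198.1]
ee_rot: [-0.0, 0.277, 0.961, -0.0]
force: [-0.4, 0.1, -2.9]
grip_width: 0.047
grip_force: 78.7
```

Run:
```python
from h import *
cap("wrist","w3")
b=[563.84,303.24,1.0125]
for m in [(0,-190,92),(0,190,92),(18,-190,92),(0,-97,92),(0,0,92),(-11.5,-61,79),(-11.5,61,79),(-11.5,-133,79)]: print(m,pix("wrist",w(b,m)))
M=yaw(); print(np.arctan2(M[1,1],M[0,1]))
for d in (30,0): print(tool(w(b,(-3.5-d,-97.5,144.3))))
```

```text
(0, -190, 92) [416.   378.52]
(0, 190, 92) [ 485.44 -499.89]
(18, -190, 92) [444.02 378.41]
(0, -97, 92) [426.84 241.39]
(0, 0, 92) [441.24  59.28]
(-11.5, -61, 79) [406.11 175.27]
(-11.5, 61, 79) [421.04 -72.92]
(-11.5, -133, 79) [399.27 289.02]
1.0082522108764358
[0.11 3.06 5.39]
[0.12 6.06 5.38]
```

View pics/w3.png

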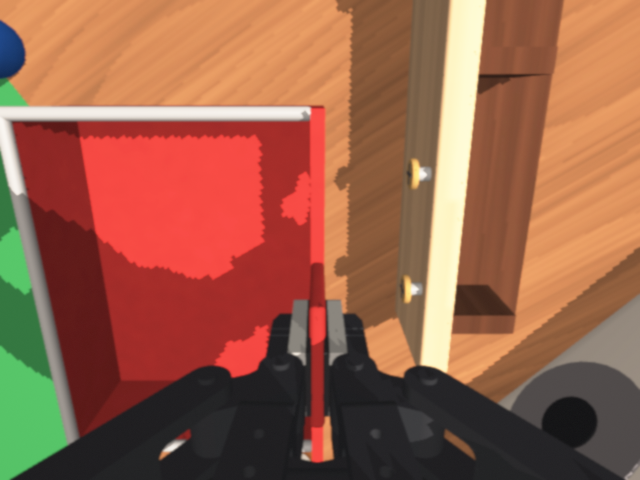

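>>> step_arm(commands="0 0.05 1 2 0 0 0;0 0.12 2 4 0 0 0;0 0.12 3 5.4 0 0 0;0 0.12 3.5 5.4 0 0 0;0 0.12 4 5.4 0 0 0;0 0.12 4.4 5.4 0 0 0;0 0.12 4.8 5.4 0 0 0;0 0.12 5.1 5.4 0 0 0;0 0.12 5.4 5.4 0 0 0;0 0.12 5.7 5.4 0 0 0;0 0.12 5.9 5.4 0 0 0;0 0.12 6.1 5.4 0 0 0;0 0.12 6.2 5.4 0 0 0;0 0.12 6.2 5.4 0 0 0")

```text
time_s: 8.32
eef_pos: [645.0, 250.3, 144.3]
ee_rot: [-0.0, 0.277, 0.961, -0.001]
force: [-2.1, -3.8, -1.2]
grip_width: 0.049
grip_force: 79.1
```

>>> step_arm(commands="0 0 -0.1 0.3 0 0 0;0 0 -0.1 0.6 0 0 0;0 0 -0.1 0.9 0 0 0;0 0 -0.1 1.2 0 0 0;0 0 -0.1 1.4 0 0 0;0 0 -0.1 1.6 0 0 0;0 0 -0.1 1.8 0 0 0;0 0 -0.1 2 0 0 0;0 0 -0.1 2.1 0 0 0;0 0 -0.1 2.1 0 0 0")

```text
time_s: 9.15
eef_pos: [644.7, 250.0, 123.0]
ee_rot: [-0.0, 0.277, 0.961, -0.0]
force: [-0.9, -0.3, -3.6]
grip_width: 0.041
grip_force: 78.7
```

Freely down 21 mm; force is only its weight. Lower the last bit.

>>> step_arm(commands="0 0 0 0.1 0 0 0;0 0 0 0.2 0 0 0;0 0 0 0.25 0 0 0;0 0 0 0.3 0 0 0;0 0 0 0.35 0 0 0;0 0 0 0.35 0 0 0")

```text
time_s: 9.65
eef_pos: [644.7, 250.0, 120.1]
ee_rot: [0.0, 0.277, 0.961, 0.0]
force: [-1.0, -0.5, -0.6]
grip_width: 0.046
grip_force: 79.3
```

Run:
```python
from h import *
cap("wrist","w4"); cap("side","s4")
a=cv2.imread("pics/w4.png");c=cv2.imread("pics/s4.png")
cv2.imwrite("pics/m4.png",np.hstack([cv2.resize(a,(400,300)),cv2.resize(c[100:250,180:380],(400,300))]))
```

```text
(no output)
```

View pics/m4.png

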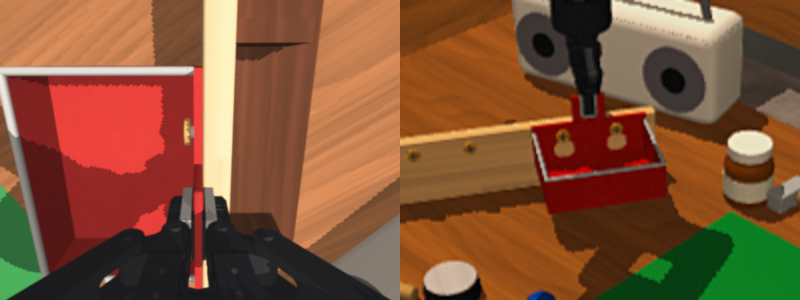

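>>> step_arm(commands="0.35 0 0 0 0 0 0;0.35 0 0 0 0 0 0;0.35 0 0 0 0 0 0;0.35 0 0 0 0 0 0;0.35 0 0 -2 0 0 0;0.35 0 0 -5 0 0 0;0.5 0 0 -9 0 0 0;0.5 0 0 -13 0 0 0;0.5 0 0 -18 0 0 0;0.5 0 0 -18 0 0 0")

```text
time_s: 10.58
eef_pos: [645.6, 250.2, 308.3]
ee_rot: [0.005, 0.277, 0.961, 0.003]
force: [0.6, -0.5, 0.5]
grip_width: 0.502
grip_force: 0.0
```

Run:
```python
from h import *
M=yaw(); psi=np.arctan2(M[1,1],M[0,1]); print(psi, -.81-psi, tool((535,-380,300)),sense()["joints"])
```

```text
1.0101402532378172 -1.8201402532378173 [-24.14 -59.26   0.54] [ 0.2   0.69  0.76  0.    1.68 -0.81]
```

>>> step_arm(commands="0.6 -24.1 -59.3 0.5 0 0 1.82;0.6 -24.1 -59.3 0.5 0 0 1.82;0.6 -24.1 -59.3 0.5 0 0 1.82;0.6 -24.1 -59.3 0.5 0 0 1.82;0.6 -24.1 -59.3 0.5 0 0 1.82;0.6 -24.1 -59.3 0.5 0 0 1.82;0.6 -24.1 -59.3 0.5 0 0 1.82;0.6 -24.1 -59.3 0.5 0 0 1.82;0.6 -24.1 -59.3 0.5 0 0 1.82;0.6 -24.1 -59.3 0.5 0 0 1.82;0.6 -24.1 -59.3 0.5 0 0 1.82;0.6 -24.1 -59.3 0.5 0 0 1.82;0.6 -24.1 -59.3 0.5 0 0 1.82;0.6 -24.1 -59.3 0.5 0 0 1.82;0.6 -24.1 -59.3 0.5 0 0 1.82;0.6 -24.1 -59.3 0.5 0 0 1.82;0.6 -24.1 -59.3 0.5 0 0 1.82;0.6 -24.1 -59.3 0.5 0 0 1.82;0.6 -24.1 -59.3 0.5 0 0 1.82;0.6 -24.1 -59.3 0.5 0 0 1.82")

```text
time_s: 12.25
eef_pos: [534.0, -379.0, 295.2]
ee_rot: [0.0, 0.928, 0.372, 0.0]
force: [1.0, 0.9, 0.5]
grip_width: 0.603
grip_force: 0.0
```

Run:
```python
from h import *
M=yaw(); psi=np.arctan2(M[1,1],M[0,1]); print(psi,sense()["eef_pos"])
im=cap("wrist","w5"); p=[509.83,-352.1,-.81]
for m in RIM+[(59.5,22,98),(59.5,-22,98)]: print(pix("wrist",w(p,m)))
for l in ("blue_tab","blue_caddy"):
    for d in spot_point("wrist",l)[:2]: print(l,d)
```

```text
-0.8080562176155046 [ 534.02 -379.05  295.22]
[347.05 100.85]
[343.17 276.88]
[202.64 100.56]
[216.  272.5]
[348.72 176.96]
[347.37 232.07]
blue_tab {'xy': [341.6, 195.3], 'score': 0.87}
blue_caddy {'xy': [278.3, 178.0], 'score': 0.84}
```

View pics/w5.png

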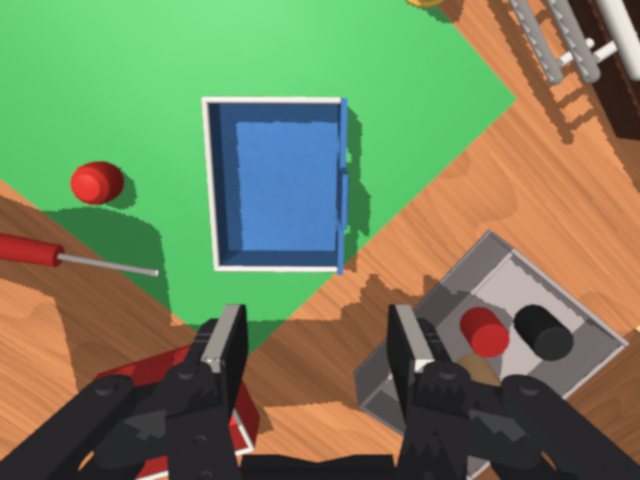

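Blue caddy corners at (346,97), (342,274), (202,98), (215,270), as predicted within 3 px; red stone at (97,183).

Run:
```python
from h import *
p,e=fit("wrist",RIM,[(346.5,97),(342,274),(202.5,98),(215,270)],[510,-352,-.81]);print(p,e)
T=w(p,(57,0,82)); print(T,tool(T)); print(ray("wrist",(97,181),25))
```

```text
[ 511.17 -350.27   -0.81] 0.7611856748715553
[ 550.42 -391.6    82.  ] [ 0.36  2.02 21.31]
[ 395.72 -225.41   25.  ]
```

>>> step_arm(commands="0.5 0.36 2 10 0 0 0;0.5 0.36 2 14 0 0 0;0.5 0.36 2 14 0 0 0;0.5 0.36 2 14 0 0 0;0.5 0.36 2 17 0 0 0;0.5 0.36 2 19 0 0 0;0.5 0.36 2 21 0 0 0;0.5 0.36 2 21 0 0 0;0 0.36 2 21 0 0 0;0 0.36 2 21 0 0 0;0 0.36 2 21 0 0 0;0 0.36 2 21 0 0 0;0 0.36 2 21 0 0 0;0 0.36 2 21 0 0 0;0 0.36 2 21 0 0 0;0 0.36 2 21 0 0 0", newtons=80)

```text
time_s: 13.73
eef_pos: [550.6, -392.9, 86.9]
ee_rot: [0.002, 0.929, 0.371, 0.001]
force: [0.4, 1.1, 6.3]
grip_width: 0.045
grip_force: 80.2
```

>>> step_arm(commands="0 0 0 0 0 0 0;0 0 0 -1 0 0 0;0 0 0 -3 0 0 0;0 0 0 -5 0 0 0;0 0 0 -7 0 0 0;0 0 0 -9 0 0 0;0 0 0 -11 0 0 0;0 0 0 -12 0 0 0;0 0 0 -12 0 0 0;0 0 0 -12 0 0 0")

```text
time_s: 14.57
eef_pos: [549.7, -392.3, 204.4]
ee_rot: [-0.0, 0.929, 0.371, -0.0]
force: [0.3, -0.4, -3.5]
grip_width: 0.046
grip_force: 78.7
```

Run:
```python
from h import *
s=sense();M=yaw(); psi=np.arctan2(M[1,1],M[0,1]); print(psi, s["eef_pos"],s["force"],s["grip_width"])
im=cap("wrist","w6")
g=im.astype(int); m=(g[:,:,2]>g[:,:,0]+30)&(g[:,:,2]>g[:,:,1]+20)
for r in (150,200,250): c=np.where(m[r])[0]; print(r,c.min(),c.max())
for c in (50,150,250,316,320,324): r=np.where(m[:,c])[0]; print("col",c,r.min() if len(r) else None)
b=[563.84,303.24,1.0125]
T=w(b,(-3.5-60,97,200)); print(T,tool(T),1.0125-psi)
```

```text
-0.8099948748340751 [ 549.69 -392.3   204.44] [ 0.28 -0.44 -3.52] 0.04637074045693589
150 22 323
200 33 324
250 43 323
col 50 120
col 150 118
col 250 118
col 316 104
col 320 104
col 324 163
[447.93 300.77 200.  ] [ 40.42 -57.19   0.46] 1.822494874834075
```

>>> step_arm(commands="0 0.6 -0.9 0 0 0 -0.03;0 1.8 -2.6 0 0 0 -0.08;0 3.6 -5.1 0 0 0 -0.16;0 5.8 -8.2 0 0 0 -0.26;0 8.1 -11.4 0 0 0 -0.36;0 10.5 -14.9 0 0 0 -0.47;0 12.9 -18.3 0 0 0 -0.58;0 15.4 -21.7 0 0 0 -0.69;0 17.8 -25.2 0 0 0 -0.8;0 20.2 -28.6 0 0 0 -0.91;0 22.6 -32 0 0 0 -1.02;0 25 -35.5 0 0 0 -1.13;0 27.5 -38.9 0 0 0 -1.24;0 29.9 -42.3 0 0 0 -1.35;0 32.3 -45.8 0 0 0 -1.46;0 34.6 -48.9 0 0 0 -1.56;0 36.8 -52.1 0 0 0 -1.66;0 38.8 -54.9 0 0 0 -1.75;0 40 -56.6 0 0 0 -1.8;0 40.4 -57.2 0 0 0 -1.82")

```text
time_s: 16.28
eef_pos: [446.5, 303.0, 203.3]
ee_rot: [-0.001, 0.274, 0.962, -0.0]
force: [-0.7, 0.2, -2.7]
grip_width: 0.045
grip_force: 78.7
```

>>> step_arm(commands="0 0 0 0 0 0 0;0 0 0 0 0 0 0;0 0 0 0 0 0 0")

```text
time_s: 16.53
eef_pos: [448.3, 299.2, 204.4]
ee_rot: [-0.0, 0.278, 0.961, -0.0]
force: [-0.6, 0.4, -1.9]
grip_width: 0.041
grip_force: 78.7
```

Run:
```python
from h import *
s=sense();M=yaw(); psi=np.arctan2(M[1,1],M[0,1]); print(psi, s["eef_pos"],s["force"],s["grip_width"])
im=cap("wrist","w7")
b=[563.84,303.24,1.0125]
for m in [(0,97,92),(-11.5,61,79),(-11.5,133,79)]: print(m,pix("wrist",w(b,m)))
for d in (30,0): print(tool(w(b,(-3.5-d,95.1,86.9+59))))
print(tool(ray("wrist",(320,104),177.5)))
```

```text
1.0077479605923128 [448.27 299.21 204.36] [-0.62  0.41 -1.9 ] 0.04137154432339987
(0, 97, 92) [425.06 238.36]
(-11.5, 61, 79) [398.29 285.21]
(-11.5, 133, 79) [404.8  173.86]
[-0.06  3.11  5.86]
[-0.04  6.11  5.86]
[7.83 0.2  2.71]
```

View pics/w7.png

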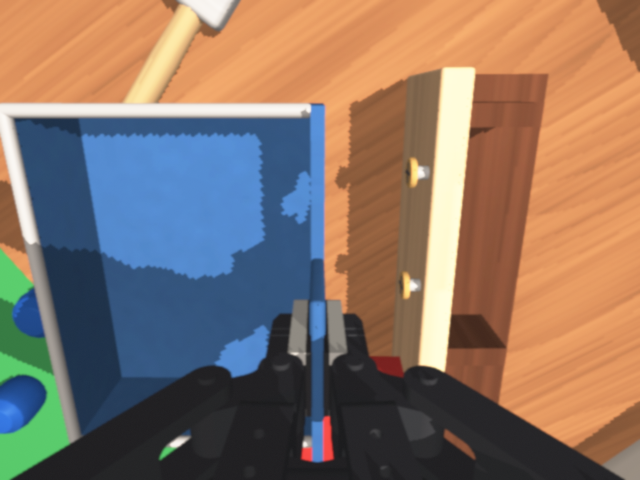

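>>> step_arm(commands="0 0.05 1 2 0 0 0;0 0.05 2 4 0 0 0;0 0.05 3 5.8 0 0 0;0 0.05 3.5 5.85 0 0 0;0 0.05 4 5.85 0 0 0;0 0.05 4.4 5.85 0 0 0;0 0.05 4.8 5.85 0 0 0;0 0.05 5.1 5.85 0 0 0;0 0.05 5.4 5.85 0 0 0;0 0.05 5.7 5.85 0 0 0;0 0.05 5.9 5.85 0 0 0;0 0.05 6.1 5.85 0 0 0;0 0.05 6.2 5.85 0 0 0;0 0.05 6.2 5.85 0 0 0")

```text
time_s: 17.75
eef_pos: [480.4, 352.9, 146.2]
ee_rot: [-0.0, 0.277, 0.961, -0.001]
force: [-2.1, -3.3, -2.1]
grip_width: 0.044
grip_force: 79.3
```

>>> step_arm(commands="0 0 -0.1 0.3 0 0 0;0 0 -0.1 0.6 0 0 0;0 0 -0.1 0.9 0 0 0;0 0 -0.1 1.2 0 0 0;0 0 -0.1 1.4 0 0 0;0 0 -0.1 1.6 0 0 0;0 0 -0.1 1.8 0 0 0;0 0 -0.1 2 0 0 0;0 0 -0.1 2.1 0 0 0;0 0 -0.1 2.1 0 0 0")

```text
time_s: 18.58
eef_pos: [480.0, 352.4, 125.1]
ee_rot: [-0.0, 0.277, 0.961, -0.0]
force: [0.1, 0.1, -1.8]
grip_width: 0.044
grip_force: 78.9
```

>>> step_arm(commands="0 0 0 0.1 0 0 0;0 0 0 0.2 0 0 0;0 0 0 0.25 0 0 0;0 0 0 0.3 0 0 0;0 0 0 0.35 0 0 0;0 0 0 0.35 0 0 0")

```text
time_s: 19.08
eef_pos: [480.0, 352.3, 121.7]
ee_rot: [-0.0, 0.277, 0.961, -0.0]
force: [-0.3, -0.6, -2.3]
grip_width: 0.042
grip_force: 78.9
```

>>> step_arm(commands="0 0 0 0.1 0 0 0;0 0 0 0.15 0 0 0;0 0 0 0.15 0 0 0")

```text
time_s: 19.33
eef_pos: [480.2, 352.5, 121.4]
ee_rot: [0.0, 0.277, 0.961, 0.0]
force: [-2.8, -1.5, 5.7]
grip_width: 0.046
grip_force: 80.5
```

>>> step_arm(commands="0.35 0 0 0 0 0 0;0.35 0 0 0 0 0 0;0.35 0 0 0 0 0 0;0.35 0 0 0 0 0 0;0.35 0 0 -2 0 0 0;0.35 0 0 -5 0 0 0;0.5 0 0 -9 0 0 0;0.5 0 0 -13 0 0 0;0.5 0 0 -15 0 0 0;0.7 0 0 -15 0 0 0;0.7 0 0 -15 0 0 0")

```text
time_s: 20.25
eef_pos: [480.2, 352.4, 270.9]
ee_rot: [0.001, 0.277, 0.961, 0.001]
force: [-0.3, -0.3, -0.9]
grip_width: 0.703
grip_force: 0.0
```

Run:
```python
from h import *
cap("side","s8"); 
for l in ("red_stone1","blue_stone1"):
    for d in search_frame("side",l): print(l,round(d["score"],2),d["rect"])
for l in ("red_caddy","blue_caddy"):
    for d in spot_point("side",l): print(l,d)
im=cap("top","t8")
for l in ("red_stone1","blue_stone1"):
    for d in search_frame("top",l): print("top",l,round(d["score"],2),d["rect"],ray("top",d["rect"][:2],22))
b=[564,304,1.0125]
print([pix("side",w(b,(-60.5,y,35))) for y in (97,-97)])
a=cv2.imread("pics/s8.png");cv2.imwrite("pics/s8c.png",cv2.resize(a[120:360,140:460],(800,600)))
M=yaw(); print(sense()["eef_pos"],np.arctan2(M[1,1],M[0,1]))
```

```text
red_stone1 0.72 [347.2, 326.9, 23.1, 26.0]
blue_stone1 0.64 [292.6, 262.2, 18.8, 25.1]
blue_stone1 0.62 [250.7, 256.4, 18.3, 23.5]
red_caddy {'xy': [378.2, 450.9], 'score': 0.96}
red_caddy {'xy': [279.7, 190.6], 'score': 0.6}
blue_caddy {'xy': [208.0, 201.7], 'score': 0.63}
top red_stone1 0.6 [387.9, 295.3, 19.4, 16.2] [ 389.96 -227.33   22.  ]
top red_stone1 0.41 [221.8, 203.1, 73.4, 80.9] [621.13 211.43  22.  ]
top blue_stone1 0.77 [308.6, 270.3, 11.4, 19.8] [448.49 -23.79  22.  ]
top blue_stone1 0.7 [386.9, 295.5, 14.5, 13.2] [ 389.38 -224.8    22.  ]
top blue_stone1 0.53 [271.5, 290.1, 14.3, 13.9] [394.98  69.35  22.  ]
[array([204.52, 200.  ]), array([278.87, 189.49])]
[479.98 352.29 269.69] 1.0099596978850542
```

View pics/s8c.png

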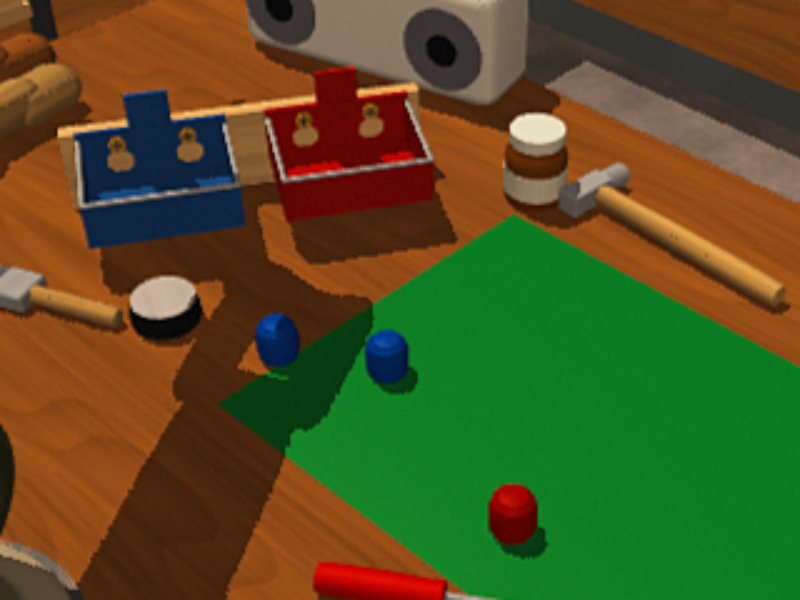

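>>> step_arm(commands="0.75 -17.4 -33.3 0 0 0 0;0.75 -17.4 -33.3 0 0 0 0;0.75 -17.4 -33.3 0 0 0 0;0.75 -17.4 -33.3 0 0 0 0;0.75 -17.4 -33.3 0 0 0 0;0.75 -17.4 -33.3 0 0 0 0;0.75 -17.4 -33.3 0 0 0 0;0.75 -17.4 -33.3 0 0 0 0;0.75 -17.4 -33.3 0 0 0 0;0.75 -17.4 -33.3 10 0 0 0;0.75 -17.4 -33.3 10 0 0 0;0.75 -17.4 -33.3 10 0 0 0;0.75 -17.4 -33.3 10 0 0 0;0.75 -17.4 -33.3 10 0 0 0")

```text
time_s: 21.82
eef_pos: [450.4, -22.2, 170.5]
ee_rot: [-0.0, 0.277, 0.961, 0.0]
force: [0.3, -0.0, 0.9]
grip_width: 0.752
grip_force: 0.0
```

```bash
cat >> h.py <<'E'
def stone(col):
    im=cap("wrist","ws"); print(sense()["eef_pos"])
    for d in trace("wrist",col+"_stone1")[:3]:
        P=ray("wrist",d["rect"][:2],22); print(round(d["score"],2),d["rect"],P,"grasp shift",tool([P[0],P[1],20]))
E
python3 - <<'E'
from h import *
stone("blue"); print(pix("wrist",(450,-22,22)))
E
```

```text
[450.99 -22.29 171.53]
0.89 [323.2, 226.4, 60.3, 66.4] [456.32 -19.25  22.  ] grasp shift [-0.23  0.52 15.19]
0.78 [403.0, 78.2, 69.2, 68.7] [402.37  71.3   22.  ] grasp shift [ 9.15  5.32 15.17]
[314.76 220.86]
```

>>> step_arm(commands="0.75 -0.2 0.45 4 0 0 0;0.75 -0.2 0.45 8 0 0 0;0.75 -0.2 0.45 11 0 0 0;0.75 -0.2 0.45 13.5 0 0 0;0.75 -0.2 0.45 14.5 0 0 0;0.75 -0.2 0.45 15 0 0 0;0.75 -0.2 0.45 15 0 0 0;0.3 -0.2 0.45 15 0 0 0;0.3 -0.2 0.45 15 0 0 0;0.3 -0.2 0.45 15 0 0 0;0.3 -0.2 0.45 15 0 0 0;0.3 -0.2 0.45 15 0 0 0;0.3 -0.2 0.45 15 0 0 0", newtons=30)

```text
time_s: 23.0
eef_pos: [455.4, -19.7, 22.0]
ee_rot: [0.002, 0.277, 0.961, -0.0]
force: [-2.0, -0.1, 8.3]
grip_width: 0.455
grip_force: 29.3
```

>>> step_arm(commands="0.3 0 0 -1 0 0 0;0.3 0 0 -3 0 0 0;0.3 0 0 -6 0 0 0;0.3 0 0 -9 0 0 0;0.3 0 0 -12 0 0 0;0.3 0 0 -15 0 0 0;0.3 0 0 -15 0 0 0;0.3 0 0 -15 0 0 0")

```text
time_s: 23.67
eef_pos: [454.8, -19.5, 172.3]
ee_rot: [0.002, 0.277, 0.961, -0.0]
force: [-0.0, -0.0, -1.4]
grip_width: 0.457
grip_force: 30.7
```

Run:
```python
from h import *
print(sense()["eef_pos"],sense()["grip_width"])
b=[564,304,1.01]
for y in (133,61): print(tool(w(b,(-70.5,y,63))))
print(tool(w(b,(-70.5,-97,63))))
```

```text
[454.85 -19.52 172.35] 0.4573162117936852
[21.3  26.14 10.88]
[14.1  26.14 10.91]
[-1.7  26.14 10.97]
```

>>> step_arm(commands="0.3 1 1.2 0 0 0 0;0.3 3 3.7 0 0 0 0;0.3 5.4 6.6 0 0 0 0;0.3 7.8 9.6 0 0 0 0;0.3 10.2 12.5 0 0 0 0;0.3 12.6 15.4 0 0 0 0;0.3 15 18.4 0 0 0 0;0.3 17.4 21.3 0 0 0 0;0.3 19.6 24 0 0 0 0;0.3 20.8 25.5 0 0 0 0;0.3 21.3 26.1 0 0 0 0;0.3 21.3 26.1 0 0 0 0;0.3 21.3 26.1 2 0 0 0;0.3 21.3 26.1 4.5 0 0 0;0.3 21.3 26.1 6.5 0 0 0;0.3 21.3 26.1 8 0 0 0;0.3 21.3 26.1 9.2 0 0 0;0.3 21.3 26.1 10 0 0 0;0.3 21.3 26.1 10.2 0 0 0")

```text
time_s: 25.25
eef_pos: [412.5, 313.4, 67.0]
ee_rot: [-0.001, 0.277, 0.961, -0.001]
force: [-1.6, -0.3, -0.9]
grip_width: 0.455
grip_force: 30.7
```

>>> step_arm(commands="0.3 0 0 0.2 0 0 0;0.3 0 0 0.4 0 0 0;0.3 0 0 0.6 0 0 0;0.3 0 0 0.6 0 0 0;0.3 0 0 0.6 0 0 0")

```text
time_s: 25.67
eef_pos: [412.9, 314.9, 62.6]
ee_rot: [0.0, 0.277, 0.961, 0.0]
force: [0.5, -0.0, -1.2]
grip_width: 0.456
grip_force: 30.7
```

>>> step_arm(commands="0.3 0 0 0.1 0 0 0;0.52 0 0 0.1 0 0 0;0.57 0 0 0.1 0 0 0;0.57 0 0 0.1 0 0 0;0.57 0 0 0.1 0 0 0;0.57 0 0 -1 0 0 0;0.57 0 0 -3 0 0 0;0.57 0 0 -6 0 0 0;0.57 0 0 -9 0 0 0;0.57 0 0 -11 0 0 0;0.57 0 0 -11 0 0 0")

```text
time_s: 26.58
eef_pos: [414.4, 315.7, 177.4]
ee_rot: [0.003, 0.277, 0.961, 0.003]
force: [0.3, 1.3, 0.7]
grip_width: 0.572
grip_force: 0.0
```

Run:
```python
from h import *
stone("blue"); print(tool((400,70,170)))
for d in spot_point("side","blue_caddy")[:1]: print(d)
```

```text
[413.59 315.27 174.95]
0.82 [310.0, 231.1, 64.2, 72.4] [416.22 308.64  22.  ] grasp shift [-0.6  -0.38 15.32]
0.81 [36.4, 369.6, 72.8, 63.2] [398.47  73.52  22.  ] grasp shift [-11.6  -21.23  15.3 ]
[-11.93 -21.43   0.3 ]
{'xy': [208.0, 201.7], 'score': 0.63}
```

>>> step_arm(commands="0.75 -11.8 -21.4 0 0 0 0;0.75 -11.8 -21.4 0 0 0 0;0.75 -11.8 -21.4 0 0 0 0;0.75 -11.8 -21.4 0 0 0 0;0.75 -11.8 -21.4 0 0 0 0;0.75 -11.8 -21.4 0 0 0 0;0.75 -11.8 -21.4 0 0 0 0;0.75 -11.8 -21.4 2 0 0 0;0.75 -11.8 -21.4 2 0 0 0;0.75 -11.8 -21.4 2 0 0 0")

```text
time_s: 27.57
eef_pos: [398.2, 71.3, 151.5]
ee_rot: [-0.002, 0.277, 0.961, -0.0]
force: [-0.9, -0.2, 0.4]
grip_width: 0.753
grip_force: 0.0
```

Run:
```python
from h import *
stone("blue")
```

```text
[398.69  71.39 152.19]
0.7 [317.1, 236.0, 60.5, 68.2] [401.85  70.81  22.  ] grasp shift [-0.28  0.11 13.25]
```

>>> step_arm(commands="0.75 -0.2 0.1 4 0 0 0;0.75 -0.2 0.1 8 0 0 0;0.75 -0.2 0.1 11 0 0 0;0.75 -0.2 0.1 12.5 0 0 0;0.75 -0.2 0.1 13.1 0 0 0;0.75 -0.2 0.1 13.1 0 0 0;0.3 -0.2 0.1 13.1 0 0 0;0.3 -0.2 0.1 13.1 0 0 0;0.3 -0.2 0.1 13.1 0 0 0;0.3 -0.2 0.1 13.1 0 0 0;0.3 -0.2 0.1 13.1 0 0 0;0.3 -0.2 0.1 13.1 0 0 0", newtons=30)

```text
time_s: 28.67
eef_pos: [402.1, 70.7, 22.8]
ee_rot: [0.001, 0.277, 0.961, 0.0]
force: [-1.2, 0.4, 5.8]
grip_width: 0.46
grip_force: 29.4
```

>>> step_arm(commands="0.3 0 0 -1 0 0 0;0.3 0 0 -3 0 0 0;0.3 0 0 -6 0 0 0;0.3 0 0 -9 0 0 0;0.3 0 0 -12 0 0 0;0.3 0 0 -15 0 0 0;0.3 0 0 -15 0 0 0;0.3 0 0 -15 0 0 0")

```text
time_s: 29.33
eef_pos: [401.7, 70.7, 173.0]
ee_rot: [0.002, 0.277, 0.961, 0.0]
force: [-0.3, -0.3, -2.4]
grip_width: 0.452
grip_force: 30.7
```

Run:
```python
from h import *
print(sense()["eef_pos"],sense()["grip_width"])
b=[564,304,1.01]
print(tool(w(b,(-70.5,61,63))))
```

```text
[401.72  70.69 173.03] 0.4521119458964323
[ 4.81 21.32 11.03]
```

>>> step_arm(commands="0.3 0.3 1 0 0 0 0;0.3 0.8 3.5 0 0 0 0;0.3 1.5 6.5 0 0 0 0;0.3 2.2 9.5 0 0 0 0;0.3 2.8 12.5 0 0 0 0;0.3 3.5 15.5 0 0 0 0;0.3 4.2 18.5 0 0 0 0;0.3 4.6 20.5 0 0 0 0;0.3 4.8 21.3 0 0 0 0;0.3 4.8 21.3 0 0 0 0;0.3 4.8 21.3 0 0 0 0;0.3 4.8 21.3 2 0 0 0;0.3 4.8 21.3 4.5 0 0 0;0.3 4.8 21.3 6.5 0 0 0;0.3 4.8 21.3 8 0 0 0;0.3 4.8 21.3 9.2 0 0 0;0.3 4.8 21.3 10 0 0 0;0.3 4.8 21.3 10.2 0 0 0")

```text
time_s: 30.83
eef_pos: [473.1, 275.4, 68.2]
ee_rot: [-0.001, 0.277, 0.961, -0.001]
force: [0.4, -0.6, -2.2]
grip_width: 0.456
grip_force: 30.8
```

>>> step_arm(commands="0.3 0 0 0.2 0 0 0;0.3 0 0 0.4 0 0 0;0.3 0 0 0.6 0 0 0;0.3 0 0 0.7 0 0 0;0.3 0 0 0.7 0 0 0;0.3 0 0 0.7 0 0 0")

```text
time_s: 31.33
eef_pos: [473.9, 276.6, 62.5]
ee_rot: [0.0, 0.277, 0.961, 0.0]
force: [-1.3, 0.7, -1.3]
grip_width: 0.458
grip_force: 30.8
```

>>> step_arm(commands="0.52 0 0 0 0 0 0;0.57 0 0 0 0 0 0;0.57 0 0 0 0 0 0;0.57 0 0 0 0 0 0;0.57 0 0 -1 0 0 0;0.57 0 0 -3 0 0 0;0.57 0 0 -6 0 0 0;0.57 0 0 -9 0 0 0;0.57 0 0 -11 0 0 0;0.57 0 0 -14 0 0 0;0.57 0 0 -14 0 0 0")

```text
time_s: 32.25
eef_pos: [475.6, 277.2, 208.6]
ee_rot: [0.004, 0.277, 0.961, 0.003]
force: [0.3, 0.9, 1.0]
grip_width: 0.564
grip_force: 0.0
```

Run:
```python
from h import *
stone("blue"); print(tool((393,-226,170)))
capture("top")
for d in search_frame("top","red_stone1")[:2]: print(d,ray("top",d["rect"][:2],22))
```

```text
[474.8  276.98 205.81]
0.89 [310.5, 105.5, 64.0, 65.9] [408.99 313.92  22.  ] grasp shift [ 7.52 -0.34 18.36]
[-19.87 -46.89   3.31]
{'rect': [395.1, 276.2, 20.1, 14.5], 'score': 0.67} [ 439.25 -245.47   22.  ]
{'rect': [198.4, 265.1, 44.8, 76.3], 'score': 0.53} [454.36 261.54  22.  ]
```

>>> step_arm(commands="0.75 -24.5 -46 0 0 0 0;0.75 -24.5 -46 0 0 0 0;0.75 -24.5 -46 0 0 0 0;0.75 -24.5 -46 0 0 0 0;0.75 -24.5 -46 0 0 0 0;0.75 -24.5 -46 0 0 0 0;0.75 -24.5 -46 0 0 0 0;0.75 -24.5 -46 0 0 0 0;0.75 -24.5 -46 0 0 0 0;0.75 -24.5 -46 0 0 0 0;0.75 -24.5 -46 0 0 0 0;0.75 -24.5 -46 2 0 0 0;0.75 -24.5 -46 4 0 0 0;0.75 -24.5 -46 4 0 0 0;0.75 -24.5 -46 4 0 0 0;0.75 -24.5 -46 4 0 0 0")

```text
time_s: 33.78
eef_pos: [436.6, -242.6, 162.2]
ee_rot: [-0.0, 0.277, 0.961, 0.0]
force: [0.6, -0.1, 0.2]
grip_width: 0.748
grip_force: 0.0
```

Run:
```python
from h import *
stone("red")
a=cv2.imread("pics/ws.png"); 
capture("side")
for l in ("blue_stone1","red_stone1"):
  for d in search_frame("side",l)[:3]: print(l,d)
print(pix("side",(439,-245,20)))
b=[564,304,1.01]
print([pix("side",w(b,(-70.5,y,60))) for y in (133,61)])
```

```text
[ 436.91 -242.47  162.71]
0.68 [316.2, 230.6, 59.2, 66.9] [ 439.52 -243.42   22.  ] grasp shift [-0.25  0.05 14.3 ]
blue_stone1 {'rect': [187.5, 196.2, 17.0, 16.5], 'score': 0.42}
red_stone1 {'rect': [369.4, 316.7, 22.3, 21.6], 'score': 0.68}
red_stone1 {'rect': [204.1, 243.8, 29.7, 32.1], 'score': 0.52}
[366.5  316.25]
[array([188.78, 196.04]), array([217.74, 192.06])]
```

Red stone was knocked to (439,-243), now right below the hand. Grasp it.

>>> step_arm(commands="0.75 -0.2 0.05 4 0 0 0;0.75 -0.2 0.05 8 0 0 0;0.75 -0.2 0.05 11 0 0 0;0.75 -0.2 0.05 13.3 0 0 0;0.75 -0.2 0.05 14.1 0 0 0;0.75 -0.2 0.05 14.1 0 0 0;0.3 -0.2 0.05 14.1 0 0 0;0.3 -0.2 0.05 14.1 0 0 0;0.3 -0.2 0.05 14.1 0 0 0;0.3 -0.2 0.05 14.1 0 0 0;0.3 -0.2 0.05 14.1 0 0 0;0.3 -0.2 0.05 14.1 0 0 0", newtons=30)

```text
time_s: 35.03
eef_pos: [439.5, -244.5, 23.2]
ee_rot: [0.002, 0.277, 0.961, -0.001]
force: [-0.4, 1.1, 5.5]
grip_width: 0.455
grip_force: 30.0
```

>>> step_arm(commands="0.3 0 0 -1 0 0 0;0.3 0 0 -3 0 0 0;0.3 0 0 -6 0 0 0;0.3 0 0 -9 0 0 0;0.3 0 0 -12 0 0 0;0.3 0 0 -15 0 0 0;0.3 0 0 -15 0 0 0;0.3 0 0 -15 0 0 0")

```text
time_s: 35.7
eef_pos: [439.0, -244.2, 173.5]
ee_rot: [0.002, 0.277, 0.961, -0.001]
force: [-0.0, 0.5, -1.1]
grip_width: 0.454
grip_force: 30.8
```

Run:
```python
from h import *
print(sense()["eef_pos"],sense()["grip_width"])
b=[564,304,1.01]
print(tool(w(b,(-70.5,-97,63))))
```

```text
[ 438.96 -244.23  173.52] 0.4535358443403815
[ 8.91 46.04 10.98]
```

>>> step_arm(commands="0.3 0.3 1.5 0 0 0 0;0.3 0.8 4 0 0 0 0;0.3 1.4 7.5 0 0 0 0;0.3 2.1 11 0 0 0 0;0.3 2.8 14.5 0 0 0 0;0.3 3.5 18 0 0 0 0;0.3 4.2 21.5 0 0 0 0;0.3 4.8 25 0 0 0 0;0.3 5.5 28.5 0 0 0 0;0.3 6.2 32 0 0 0 0;0.3 6.9 35.5 0 0 0 0;0.3 7.6 39 0 0 0 0;0.3 8.2 42 0 0 0 0;0.3 8.6 44.5 0 0 0 0;0.3 8.9 46 0 0 0 0;0.3 8.9 46 0 0 0 0;0.3 8.9 46 0 0 0 0")

```text
time_s: 37.12
eef_pos: [607.2, 193.2, 169.9]
ee_rot: [-0.001, 0.276, 0.961, -0.001]
force: [0.6, -0.7, -1.2]
grip_width: 0.451
grip_force: 30.8
```

>>> step_arm(commands="0.3 0 0 2 0 0 0;0.3 0 0 4.5 0 0 0;0.3 0 0 6.5 0 0 0;0.3 0 0 8 0 0 0;0.3 0 0 9.2 0 0 0;0.3 0 0 10 0 0 0;0.3 0 0 10.4 0 0 0;0.3 0 0 10.6 0 0 0;0.3 0 0 10.8 0 0 0;0.3 0 0 10.9 0 0 0;0.3 0 0 10.9 0 0 0")

```text
time_s: 38.03
eef_pos: [608.3, 192.8, 63.0]
ee_rot: [0.001, 0.277, 0.961, 0.0]
force: [-1.4, -3.6, 1.8]
grip_width: 0.453
grip_force: 30.7
```

>>> step_arm(commands="0.52 0 0 0 0 0 0;0.57 0 0 0 0 0 0;0.57 0 0 0 0 0 0;0.57 0 0 0 0 0 0;0.57 0 0 -1 0 0 0;0.57 0 0 -3 0 0 0;0.57 0 0 -6 0 0 0;0.57 0 0 -9 0 0 0;0.57 0 0 -12 0 0 0;0.57 0 0 -15 0 0 0;0.57 0 -4 -20 0 0 0;0.57 0 -8 -22 0 0 0;0.57 0 -12 -22 0 0 0;0.57 0 -12 -22 0 0 0")

```text
time_s: 39.2
eef_pos: [542.8, 89.3, 285.3]
ee_rot: [0.002, 0.277, 0.961, 0.0]
force: [-0.1, 0.8, -0.3]
grip_width: 0.568
grip_force: 0.0
```

Run:
```python
from h import *
cap("wrist","w9"); cap("side","s9"); cap("top","t9")
a=cv2.imread("pics/s9.png")[130:310,150:400];t=cv2.imread("pics/t9.png");x=cv2.imread("pics/w9.png")
cv2.imwrite("pics/m9.png",np.vstack([np.hstack([cv2.resize(a,(400,300)),cv2.resize(t,(400,300))]),np.hstack([cv2.resize(x,(400,300)),cv2.resize(t[140:300,110:310],(400,300))])]))
```

```text
(no output)
```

View pics/m9.png

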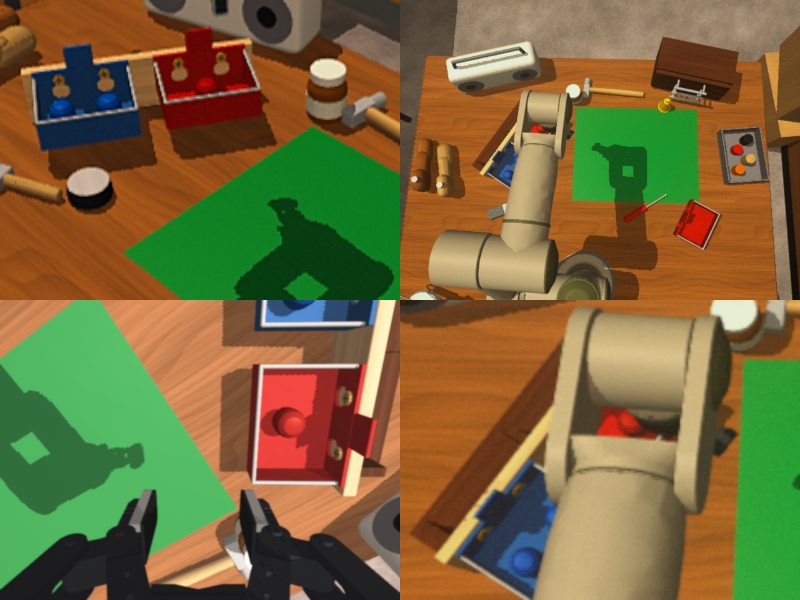

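The side view shows both caddies hanging home, with two blue stones in the blue one and one red stone in the red. No stone is left on the bench.

```bash
python3 -c "
from rig import *
print(finish_job())"
```

```text
the job is handed in; nothing more can be done
None
```

I hung both caddies fully home (red on the right pair of screws, blue on the left), lowered the one red and two blue stones into their own caddies, and handed the job in at about 39 s; no verdict came back.

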